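Carry a sample dish on a lifter to the magnifier stand

ROBOT

A 6-joint arm with a two-finger parallel gripper is mounted at the origin on the work surface. World frame = base frame: x ahead of the robot, y to its left, z up, the work surface at z = 0. Lengths are in m, angles in rad, forces in N, time in s.
With the tool pointing down it reaches from about 0.425 to 0.925 m from the base axis. Payload 12.5 kg.
Tool frame: the origin (TCP) lies on the centre line of the jaws, within the pads' length; the fingertips stand robot.tip_extent ahead of it and the grasp point (between the pads) lies 11 mm behind it (robot.tip_extent is the distance from the TCP to the fingertips, in m); z points along the fingers, y is the line along which they close (so a half turn about z gives the same grasp; the last joint's range is limited). The gripper opens to 85 mm and grips with 20 to 120 N. Pads are 22 mm wide; open, the fingers measure 114 mm over their backs; the gripper's body (76 mm by 85 mm) begins 54 mm behind the grasp point. The pads swing forward as they close: fully open they stand 13 mm farther back than shut.
Start: joints at [-1.33, 0.491, 1.559, -0, 1.092, -0.106], TCP at [0.212, -0.588, 0.239] pointing down, gripper open.
Joint ranges: [-3.1, 3.1], [-0.84, 2.19], [0.05, 2.79], [-1.13, 4.28], [0.06, 2.93], [-2.69, 2.69]. Speed limits (rad/s): [2.22, 2.22, 2.79, 3.14, 3.14, 3.14].

INTERFACE

Orientations are given as a 3x3 rotation matrix whose columns are the frame's x, y, z axes.
In Python, from workcell import robot gives the robot as it stands. Calls block until the motion is done:
- robot.move_to(position, orientation): joint-space move of the TCP to a pose.
- robot.servo_line(position, frame=None, feed=0.15, threshold=None): straight line of the TCP; frame=None keeps the orientation; feed is the mean speed in m/s. With threshold (N) it stops when the force on the tool has changed by that much, and returns True; else False.
- robot.move_j(angles): joint-space move.
- robot.move_gripper(opening, squeeze=None): finger opening in m; squeeze is the grip in N (None keeps the last); returns when the fingers have stopped.
- robot.wait(seconds).
- robot.ik(position, orientation): joint angles nearest the present ones, or None.
- robot.snapshot(name): name is "side" or "top" or "wrist"; returns the picture (384x512x3 uint8, blue, green, red); there is no depth.
- robot.get_calibration(name): a dict with "fx", "fy", "cx", "cy" (pixels), "k1" (the pictures are not rectified: a ray, as slopes to the right and down, at radius r is drawn at 1 + k1 r^2 times it, then the intrinsics apply), "R" (3x3) and "t" (3): a world point X has camera coordinates R X + t; the wrist camera has in their place "T_tool_cam" (4x4, takes a point from camera to tool coordinates, whose origin is the TCP and whose axes are the flange's). Camera axes: x right, y down, z forward; pixel columns grow to the right and rows downward; lengths in m; the calibration is good to about 2 mm. A picture is of the moment at which its call begins: read the wrist's pose just before it. get_calibration takes no time and is no camera call.
A pose or a line that the arm cannot do raises robot.PlanningError and nothing moves.
- robot.hand_in(): hands the job in; it is judged then, once.
Readings, each from a call of its own:
- robot.current_time_s(): time.
- robot.current_joint_positions(): joint angles.
- robot.current_joint_velocities(): joint speeds.
- robot.current_effort(): joint torques, N m.
- robot.current_ee_pos(): TCP position.
- robot.current_ee_rot(): TCP orientation.
- robot.current_contact_force(): force on the tool from outside, world axes, zero at the start.
- robot.current_ft_torque(): the same for the moment, N m.
- robot.current_opening(): finger opening in m.
- robot.current_grip_force(): force on a finger pad.
Only numpy, scipy, OpenCV 4.12 (cv2) and the standard library are available. Lean on these libraries where they do the work, as an engineer would, in place of code of your own. Each camera call takes 0.05 s, during which the arm holds its last target. There are 200 camera calls.

TASK

Pick up the lifter by its handle and carry the sample dish level on its blade, never touching the dish with the gripper, to the stand that has the magnifier. Lower the blade between the stand's two rails so that the dish is left lying flat in the middle of them, then draw the lifter out clear of the dish, lay it flat on the bench and let go.

Things in the scene. Friction and masses are not known exactly. Their poses are not given: they have to be found in the camera images.
- dish_center (a point): Shallow round aluminium dish, 80 mm across, 9 mm high, 45 g, holding three white tablets, loose on the lifter's blade about 105 mm ahead of the grip point and within 4 mm of the centre line. Point: its centre, half-way up (4.5 mm above its underside); z is the dish's up axis. An empty dish on the bench is a bystander.
- lifter_grip (a point): Lifter lying on the bench, 0.14 kg: black handle bar 20 mm wide, 28 high (x -60 to 50 mm), steel neck, flat steel blade 30 wide, 4 thick (x 42 to 140). Point: where to grip, mid-width and mid-height of the handle, 30 mm above the lifter's underside, 26 above the blade's top. x: handle to blade tip, y across, z up. A rear foot (x -60 to -48) and the neck (x 40 to 54) reach the bench.
- seat (a point): Fixed stand with a magnifier on a 140 mm post. Point: seat centre, midway between two rails, level with their flat tops, 45 mm above the bench. x: along the rails, from the open front to the post (x 78 mm, magnifier beyond it); y across, z up. Rails 90 mm long, 54 mm gap (y -27 to 27) down to a base plate 39 mm below, 100 x 116 mm. Tops reach y = +-54, then a lip 6 mm high, 4 thick.
- plain_seat (a point): A second fixed stand, same base, rails and sizes but no magnifier: a bystander. Point and axes as for the magnifier stand. The two stand side by side, either one nearer the robot.
Things that resemble listed ones, but are neither listed nor needed, are in the scene too. What is shaped like the part that bears dish_center but green or turquoise is not meant. What is shaped like the part that bears seat but pink is not meant.

How it is judged:
On the way, in this order (a step that is already met when the one before it is completed fails the run):
1. the dish is carried on the lifter's blade, its middle more than 65 mm above the bench (height (world z) of dish_center above 0.065 m and contact force between dish and lifter above 0.05 N), for 0.2 s.
2. the dish lies on the rails of the magnifier stand, off the blade (horizontal distance between dish_center and seat below 0.015 m and z of dish_center in the frame of seat between -0.002 and 0.011 m and angle between dish_center's own z axis and vertical below 0.15 rad and contact force between dish and lifter below 0.02 N), for 0.2 s.
At the end, for the whole second after the job is handed in: The dish rests flat (within 8 degrees) on the magnifier stand's rails, within 15 mm of the seat's centre, off the lifter. The lifter lies still and flat on the bench (grip point under 36 mm high, within 8 degrees), its blade tip 40 mm or more short of the seat's centre, or beside or behind it (all of step 2 and (x of seat in the frame of lifter_grip above 0.18 m or x of seat in the frame of lifter_grip below -0.1 m or y of seat in the frame of lifter_grip above 0.06 m or y of seat in the frame of lifter_grip below -0.06 m) and height (world z) of lifter_grip below 0.036 m and angle between lifter_grip's own z axis and vertical below 0.15 rad and linear speed of each of dish, lifter below 0.02 m/s); the robot touches nothing.
It fails at once if the dish is tipped more than 15 degrees (angle between dish_center's own z axis and vertical above 0.26 rad).
It fails at once if the gripper touches the dish (contact force between the fingers and dish above 0.3 N).
It also fails if it takes over 53 s, if anything falls off the work surface, if the arm or the gripper's body presses on something with over 40 N, if the wrist force passes 120 N, or if a joint passes its speed limit or range.

## Working session

There is one attempt and no reset: what is moved stays moved. The work goes in short steps, each a Python script; the robot and the scene stay as the last script left them, time stands still between calls to the robot, and variables do not carry over. Pictures are saved under pics/ and viewed, at most 10 in all, crops included, and the job is handed in when it is done.

```bash
mkdir -p pics; python3 - <<'E'
from workcell import robot
import cv2,pickle,numpy as np
np.set_printoptions(precision=4,suppress=True)
for n in("top","side","wrist"):
    cv2.imwrite(f"pics/{n}0.png",robot.snapshot(n)); print(n,robot.get_calibration(n))
print(robot.tip_extent,robot.current_ee_pos(),robot.current_ee_rot(),robot.current_time_s())
E
```

```text
top {'fx': 390.6246937612442, 'fy': 390.6246937612442, 'cx': 261.91527996250596, 'cy': 191.64424455639488, 'k1': -0.05757832297118271, 'R': array([[ 0.0078, -0.9999, -0.0105],
       [-0.9936, -0.0066, -0.1127],
       [ 0.1126,  0.0113, -0.9936]]), 't': array([-0.0294,  0.472 ,  0.86  ])}
side {'fx': 368.8985172017426, 'fy': 368.8985172017426, 'cx': 254.60669759606125, 'cy': 192.3754070614598, 'k1': -0.12173362688043124, 'R': array([[-0.969 , -0.2471, -0.0085],
       [-0.1347,  0.5563, -0.82  ],
       [ 0.2074, -0.7934, -0.5723]]), 't': array([0.423 , 0.1067, 0.8586])}
wrist {'fx': 306.43205552313293, 'fy': 306.43205552313293, 'cx': 256.79610733896993, 'cy': 191.22325101253358, 'k1': 0.017423484154071175, 'T_tool_cam': array([[ 0.0001, -0.9506, -0.3104,  0.0799],
       [ 1.    ,  0.0003, -0.0005,  0.0005],
       [ 0.0005, -0.3104,  0.9506, -0.1349],
       [ 0.    ,  0.    ,  0.    ,  1.    ]])}
0.008 [ 0.2124 -0.5876  0.2389] [[ 0.9405  0.3399 -0.0002]
 [ 0.3399 -0.9405  0.0007]
 [ 0.0001 -0.0008 -1.    ]] 0.15
```

View pics/top0.png

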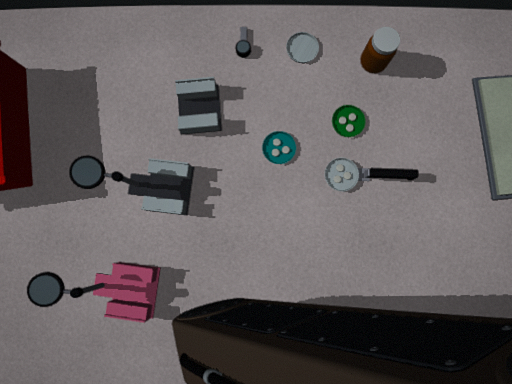

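View pics/side0.png

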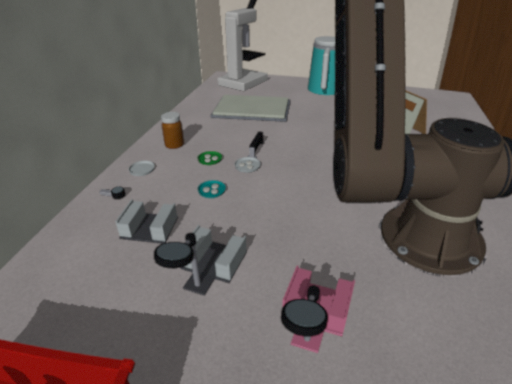

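The top view shows the lifter with its handle at about (393,174) and the dish at (343,175). The magnifier stand is at about (168,187), with its open front to the right (-y). Next I get rough positions, then take wrist views over both.

```bash
cat > h.py <<'E'
from workcell import robot
import cv2,numpy as np
np.set_printoptions(precision=4,suppress=True)
def ray(cal,uv,pose=None):
    uv=np.atleast_2d(np.array(uv,float)); d=(uv-[cal['cx'],cal['cy']])/[cal['fx'],cal['fy']]
    s=d.copy()
    for _ in range(20): s=d/(1+cal['k1']*(s**2).sum(1,keepdims=True))
    v=np.c_[s,np.ones(len(s))]
    if pose is None: R=cal['R'].T; o=-R@cal['t']
    else:
        p,Rt=pose; T=cal['T_tool_cam']; R=Rt@T[:3,:3]; o=p+Rt@T[:3,3]
    return o,v@R.T
def plane(cal,uv,z,pose=None):
    o,d=ray(cal,uv,pose); return o+d*((z-o[2])/d[:,2])[:,None]
def down(yaw): # tool z down, tool x at yaw
    c,s=np.cos(yaw),np.sin(yaw); return np.array([[c,s,0],[s,-c,0],[0,0,-1.]])
E
python3 - <<'E'
from h import *
c=robot.get_calibration("top")
im=cv2.imread("pics/top0.png"); g=im.max(2)
m=np.zeros_like(g); m[160:190,360:425]=(g[160:190,360:425]<35)
n,l,st,ce=cv2.connectedComponentsWithStats(m); i=1+np.argmax(st[1:,4]); 
q=cv2.minAreaRect(np.argwhere(l==i)[:,::-1].astype(np.float32)); print("handle px",q, plane(c,cv2.boxPoints(q),.044))
print("dish",plane(c,[343,175],.013))
print("rails px", plane(c,[[145,161],[191,166],[187,214],[144,208]],.046))
E
```

```text
handle px ((392.1558837890625, 173.38279724121094), (49.8876838684082, 9.737834930419922), 2.862405300140381) [[ 0.5047 -0.261   0.044 ]
 [ 0.5268 -0.2626  0.044 ]
 [ 0.5221 -0.3755  0.044 ]
 [ 0.4999 -0.3735  0.044 ]]
dish [[ 0.5137 -0.2133  0.013 ]]
rails px [[0.5379 0.2385 0.046 ]
 [0.5268 0.1335 0.046 ]
 [0.419  0.1394 0.046 ]
 [0.4315 0.2363 0.046 ]]
```

```bash
python3 - <<'E'
from h import *
import pickle
P={}
for n,p,y in(("stand",[.49,.09,.23],84),("lift",[.513,-.313,.22],88)):
    robot.move_to(p,down(np.radians(y))); 
    P[n]=(robot.current_ee_pos(),robot.current_ee_rot()); im=robot.snapshot("wrist"); cv2.imwrite(f"pics/w_{n}.png",im); print(n,P[n],robot.current_time_s())
pickle.dump(P,open("P.pkl","wb"))
E
```

```text
stand (array([0.4902, 0.0895, 0.23  ]), array([[ 0.1056,  0.9944,  0.    ],
       [ 0.9944, -0.1056, -0.0001],
       [-0.0001,  0.    , -1.    ]])) 2.7917
lift (array([ 0.5133, -0.3121,  0.2201]), array([[ 0.0341,  0.9994,  0.    ],
       [ 0.9994, -0.0341,  0.0002],
       [ 0.0002,  0.    , -1.    ]])) 4.3417
```

View pics/w_stand.png

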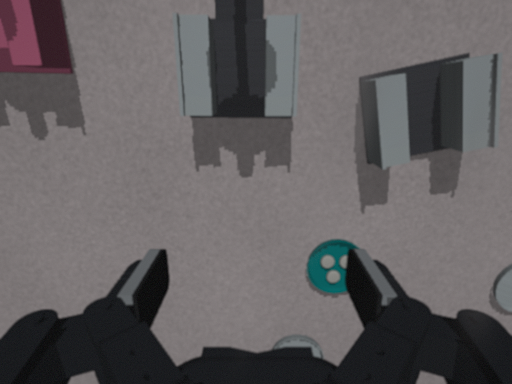

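View pics/w_lift.png

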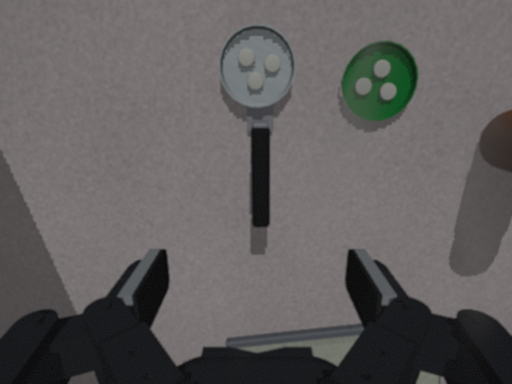

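The stand view shows the rails at columns 180–212 and 265–297, with front edges at row ~117 and back edges at ~14. The lifter view shows the handle from (251,128) to (270,226) and the dish at about (257,67).

```bash
python3 - <<'E'
from h import *
import pickle
P=pickle.load(open("P.pkl","rb")); c=robot.get_calibration("wrist")
im=cv2.imread("pics/w_lift.png"); g=im.max(2); m=np.zeros_like(g); m[118:235,240:285]=g[118:235,240:285]<28
n,l,st,_=cv2.connectedComponentsWithStats(m); i=1+np.argmax(st[1:,4]); print(st[i])
w=[];
for r in range(st[i][1]+4,st[i][1]+st[i][3]-4,6):
    x=np.where(l[r]==i)[0]; w.append([(x[0]+x[-1])/2,r,x[-1]-x[0]+1])
w=np.array(w); print(w[::4])
q=plane(c,w[:,:2],.044,P["lift"]); f=np.polyfit(q[:,1],q[:,0],1); print("axis",f,"yaw",90-np.degrees(np.arctan(f[0])))
print("ends",plane(c,[[260,st[i][1]],[260,st[i][1]+st[i][3]]],.044,P["lift"]))
h=cv2.cvtColor(im,cv2.COLOR_BGR2HSV)
print("dish rim",plane(c,[[257,27],[257,109],[220,67],[294,67]],.013,P["lift"]))
im=cv2.imread("pics/w_stand.png"); 
for r in (30,60,90,105): # edges between rails
    a=im[r,170:305].max(1).astype(int); d=np.diff(a); k=np.where(abs(d)>22)[0]; print(r,[(int(j)+171,int(d[j])) for j in k])
for col in (190,200,275,285):
    a=im[:140,col].max(1).astype(int); d=np.diff(a); k=np.where(abs(d)>15)[0]; print(col,[(int(j)+1,int(d[j])) for j in k])
E
```

```text
[ 252  129   17   97 1498]
[[260. 133.  17.]
 [260. 157.  17.]
 [260. 181.  15.]
 [260. 205.  15.]]
axis [0.0298 0.5264] yaw 88.29306463917636
ends [[ 0.5183 -0.2688  0.044 ]
 [ 0.515  -0.3747  0.044 ]]
dish rim [[ 0.5185 -0.1724  0.013 ]
 [ 0.5158 -0.251   0.013 ]
 [ 0.479  -0.2079  0.013 ]
 [ 0.5555 -0.2105  0.013 ]]
30 [(178, -23), (180, 24), (208, -26), (209, -33), (266, 34)]
60 [(180, -29), (182, 25)]
90 [(182, -30), (184, 30), (211, -31), (212, -26)]
105 [(183, -25), (212, -31), (264, 27), (265, 34)]
190 [(116, -17)]
200 [(115, -19), (116, -34), (118, 17)]
275 [(115, -17), (116, -29), (117, -21)]
285 [(115, -16), (116, -29), (117, -25)]
```

```bash
python3 - <<'E'
from h import *
import pickle
P=pickle.load(open("P.pkl","rb")); c=robot.get_calibration("wrist")
f=lambda uv,z=.045:plane(c,uv,z,P["stand"])
L=f([[209,30],[212.5,105]]);Rr=f([[266.3,30],[265,105]]);print(L,Rr,"gap",Rr[:,0]-L[:,0])
print("front",f([[200,116.3],[275,116.5]]))
im=cv2.imread("pics/w_stand.png")
for col in (187,200,275,288): print(col,im[5:24,col].max(1))
print("rear",f([[200,14],[275,14]]))
for r in (30,105): print(im[r,288:302].max(1), im[r,174:190].max(1))
print("lip outer",f([[298.,30],[178,30],[294.5,105],[183,105]],.051))
# grasp approach
R=down(np.radians(88.3)); 
for p in ([.517,-.316,.1],[.517,-.316,.02],[.46,.08,.12],[.45,-.03,.03]): print(robot.ik(p,R))
E
```

```text
[[0.4602 0.2266 0.045 ]
 [0.4533 0.1598 0.045 ]] [[0.5134 0.221  0.045 ]
 [0.5057 0.1543 0.045 ]] gap [0.0532 0.0524]
front [[0.439  0.1502 0.045 ]
 [0.5147 0.142  0.045 ]]
187 [124 123 124 126 126 127 129 130 130 127 127 129 129 128 129 127 129 128
 129]
200 [123 123 122 124 125 126 126 127 127 126 130 129 131 129 129 129 128 129
 129]
275 [119 122 121 120 121 124 122 125 124 123 127 130 129 130 131 131 129 130
 131]
288 [121 123 126 129 130 129 127 127 124 124 127 130 130 131 131 131 131 131
 131]
rear [[0.454  0.2404 0.045 ]
 [0.5226 0.2332 0.045 ]]
[131 129 129 130 131 128 123 110 111 124 130 130 126 126] [126 127 126 112  89  97 121 129 128 130 128 128 128 128 128 129]
[129 129 131 123 109 115 127 131 128 122 122 123 124 127] [130 128 128 128 127 127 128 129 121  96  95 117 128 130 129 128]
lip outer [[0.542  0.2169 0.051 ]
 [0.4327 0.2284 0.051 ]
 [0.5345 0.1515 0.051 ]
 [0.4252 0.163  0.051 ]]
[-0.6576  0.6296  1.7369 -0.      0.775  -0.6279]
[-0.6576  0.7477  1.775  -0.      0.6189 -0.6279]
[ 0.0306  0.4504  2.0627 -0.      0.6286  0.0602]
[-0.2132  0.6145  2.1586 -0.      0.3684 -0.1835]
```

```bash
python3 - <<'E'
from h import *
R=down(np.radians(88.3))
robot.move_to([.517,-.316,.09],R)
print(robot.servo_line([.517,-.316,.0205],feed=.08,threshold=8),robot.current_ee_pos())
robot.move_gripper(.012,90); print(robot.current_opening(),robot.current_grip_force(),robot.current_contact_force())
robot.servo_line([.517,-.316,.125],feed=.06)
p=robot.current_ee_pos(),robot.current_ee_rot()
print(*p,robot.current_contact_force(),robot.current_ft_torque(),robot.current_time_s())
cv2.imwrite("pics/w_l2.png",robot.snapshot("wrist"));cv2.imwrite("pics/s2.png",robot.snapshot("side"))
import pickle;pickle.dump(p,open("P2.pkl","wb"))
cv2.imwrite("pics/l2.png",np.hstack([cv2.imread("pics/w_l2.png"),cv2.resize(cv2.imread("pics/s2.png")[90:210,180:280],(288,384))]))
E
```

```text
False [ 0.5172 -0.3162  0.0208]
0.01877395649558341 88.4618067741394 [-1.1451  0.953   5.1013]
[ 0.5169 -0.3159  0.1247] [[ 0.0296  0.9996 -0.0003]
 [ 0.9996 -0.0296  0.0003]
 [ 0.0003 -0.0003 -1.    ]] [-0.3955  0.2549 -2.5289] [-0.079   0.0168  0.0123] 8.45
```

View pics/l2.png

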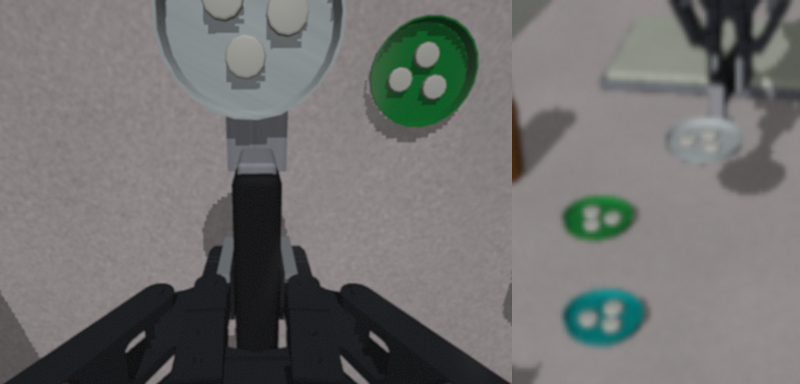

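The lifter is gripped with the dish on it. The rim spans columns 155–342 (blade centre ~257), and its rear edge is at (248,119). I'll locate the dish relative to the tool.

```bash
python3 - <<'E'
from h import *
import pickle
p=pickle.load(open("P2.pkl","rb")); c=robot.get_calibration("wrist")
im=cv2.imread("pics/w_l2.png")
for r in (5,15,25): print(r,[int(j) for j in 150+np.where(abs(np.diff(im[r,150:350].max(1).astype(int)))>12)[0]])
print(im[108:126,248].max(1))
f=lambda uv,z:(plane(c,uv,z,p)-p[0])@p[1]
print(f([[155,2],[342,2],[248,118]],.117)[:,:2])
print("blade",f([[227,150],[287,150]],.1079)[:,:2])
print("handle",f([[234,180],[281,180]],.148)[:,:2])
# circle fit on rim edge: points along lower rim by scan
pts=[]
for col in range(175,325,8):
    a=im[60:130,col].astype(int).sum(1); print(col,60+int(np.argmin(np.diff(a))),end="; "); pts.append([col,61+int(np.argmin(np.diff(a)))])
q=f(pts,.117)[:,:2]; s=np.linalg.lstsq(np.c_[2*q,np.ones(len(q))],(q**2).sum(1),rcond=None)[0]
print("circle",s[:2],np.sqrt(s[2]+s[0]**2+s[1]**2))
E
```

```text
5 [154, 155, 164, 165, 166, 201, 202, 204, 239, 240, 242, 243, 330, 331, 332, 340, 341, 342]
15 [154, 155, 156, 164, 165, 166, 202, 211, 212, 233, 234, 237, 238, 264, 265, 267, 330, 333, 340, 341, 342]
25 [155, 156, 157, 164, 165, 207, 208, 234, 265, 266, 267, 270, 271, 302, 306, 307, 331, 332, 333, 339, 340, 341]
[143 144 149 153 153 152 150 149 149 147 138 115  90  78  77  78  78  78]
[[ 0.1133 -0.0408]
 [ 0.1133  0.0349]
 [ 0.0677 -0.0036]]
blade [[ 0.0514 -0.0144]
 [ 0.0514  0.0155]]
handle [[ 0.0473 -0.0082]
 [ 0.0473  0.0096]]
175 60; 183 74; 191 82; 199 91; 207 111; 215 109; 223 111; 231 117; 239 118; 247 119; 255 119; 263 118; 271 116; 279 114; 287 110; 295 125; 303 88; 311 81; 319 68; circle [ 0.0955 -0.0021] 0.029948924762081747
```

```bash
python3 - <<'E'
from h import *
import pickle
R=down(np.radians(83.8)); t=np.array([.4833,.191,0])-R@[.1055,-.0015,0]; t[2]=.11
robot.servo_line([.495,-.1,.125],frame=R,feed=.09)
robot.servo_line(t,feed=.08); robot.wait(.2)
p=robot.current_ee_pos(),robot.current_ee_rot(); print(t,*p,robot.current_time_s())
pickle.dump(p,open("P3.pkl","wb"))
for n in("wrist","top","side"): cv2.imwrite(f"pics/{n}3.png",robot.snapshot(n))
cv2.imwrite("pics/c3.png",np.hstack([cv2.resize(cv2.imread("pics/top3.png")[120:270,80:280],(400,300)),cv2.resize(cv2.imread("pics/side3.png")[180:300,130:290],(400,300))]))
E
```

```text
[0.4734 0.086  0.11  ] [0.4734 0.0858 0.11  ] [[ 0.1082  0.9941  0.    ]
 [ 0.9941 -0.1082 -0.    ]
 [ 0.      0.     -1.    ]] 13.8083
```

View pics/wrist3.png

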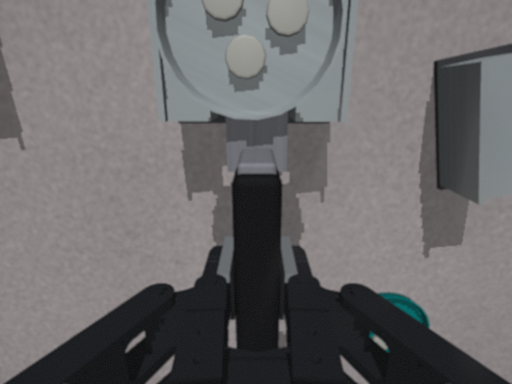

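View pics/c3.png

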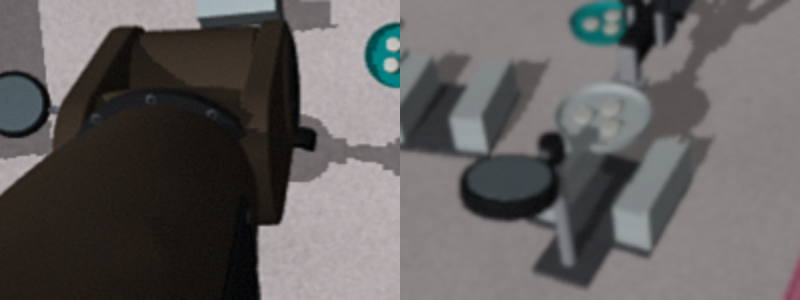

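The dish hasn't moved on the blade. The stand's front edge is at row ~122, columns 165–341. I'll check the seat from this view.

```bash
python3 - <<'E'
from h import *
import pickle
p=pickle.load(open("P3.pkl","rb")); c=robot.get_calibration("wrist"); im=cv2.imread("pics/wrist3.png")
for r in (108,116): print(r,im[r,155:190].max(1),im[r,325:360].max(1))
print([int(v) for v in im[112:130,200].max(1)],[int(v) for v in im[112:130,305].max(1)])
f=lambda uv,z:(plane(c,uv,z,p)-p[0])@p[1]
print("outer lip",f([[162,100],[346,100],[165,120],[342,120]],.051)[:,:2]); print("front",f([[200,122],[305,122]],.045)[:,:2])
E
```

```text
108 [142 140 139 143 144 146 146 147 135  99  65  86 129 143 145 144 143 144
 144 144 144 144 143 145 144 144 145 145 143 144 144 144 144 144 143] [144 143 144 143 142 144 143 143 142 143 143 140 134 118 100  95 114 136
 142 143 143 142 140 139 139 139 139 141 140 139 139 142 140 141 140]
116 [144 143 141 141 143 145 145 146 144 131  92  67  96 130 144 144 143 143
 143 144 143 143 145 143 143 143 144 144 144 144 144 144 142 143 144] [144 144 143 144 143 143 143 143 143 140 142 137 123 101  94 109 129 141
 142 142 142 141 139 144 143 144 142 141 141 139 139 139 140 139 139]
[144, 143, 144, 144, 144, 144, 144, 143, 131, 103, 71, 76, 90, 95, 97, 97, 98, 98] [146, 145, 144, 145, 144, 145, 145, 146, 141, 118, 78, 70, 88, 95, 96, 96, 98, 96]
outer lip [[ 0.0741 -0.057 ]
 [ 0.0741  0.0544]
 [ 0.0623 -0.0563]
 [ 0.0623  0.053 ]]
front [[ 0.0606 -0.0359]
 [ 0.0606  0.0312]]
```

```bash
python3 - <<'E'
from h import *
import pickle
print("turq",plane(robot.get_calibration("top"),[280,148],.009))
p=robot.current_ee_pos(); R=robot.current_ee_rot()
p[2]=.05; robot.servo_line(p,feed=.03); robot.wait(.4)
print(robot.current_ee_pos(),robot.current_contact_force(),robot.current_ft_torque(),robot.current_time_s())
pickle.dump((robot.current_ee_pos(),R),open("P4.pkl","wb"))
for n in("wrist","side"): cv2.imwrite(f"pics/{n}4.png",robot.snapshot(n))
cv2.imwrite("pics/c4.png",np.hstack([cv2.resize(cv2.imread("pics/wrist4.png"),(400,300)),cv2.resize(cv2.imread("pics/side4.png")[180:300,130:290],(400,300))]))
E
```

```text
turq [[ 0.5774 -0.0673  0.009 ]]
[0.4734 0.0859 0.05  ] [-0.0482 -0.2601 -2.0087] [ 0.0054 -0.0325  0.01  ] 16.5083
```

View pics/c4.png

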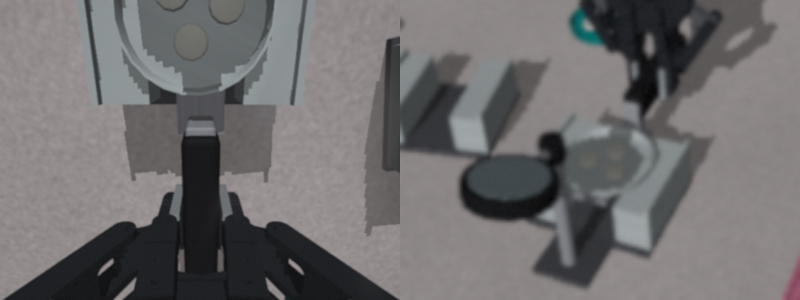

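The dish sits between the lips on the rails, and the load dropped by about 0.5 N, so it is off the blade. Now I draw the lifter out.

```bash
python3 - <<'E'
from h import *
p=robot.current_ee_pos(); R=robot.current_ee_rot()
q=p-R[:,0]*.118; q[2]=.05; robot.servo_line(q,feed=.06)
q[2]=.028; robot.servo_line(q,feed=.06)
q[2]=.0195; print(robot.servo_line(q,feed=.015,threshold=4),robot.current_ee_pos(),robot.current_contact_force())
robot.move_gripper(.05); robot.wait(.3)
q[2]=.12; robot.servo_line(q,feed=.08)
robot.move_to([.45,-.25,.22],down(np.radians(70))); robot.wait(.3)
print(robot.current_time_s())
for n in("top","side"): cv2.imwrite(f"pics/{n}5.png",robot.snapshot(n))
cv2.imwrite("pics/c5.png",np.hstack([cv2.resize(cv2.imread("pics/top5.png")[100:250,100:300],(400,300)),cv2.resize(cv2.imread("pics/side5.png")[150:300,130:330],(400,300))]))
E
```

```text
True [ 0.4607 -0.0314  0.0208] [-0.2761  0.2869  7.6144]
23.0917
```

View pics/c5.png

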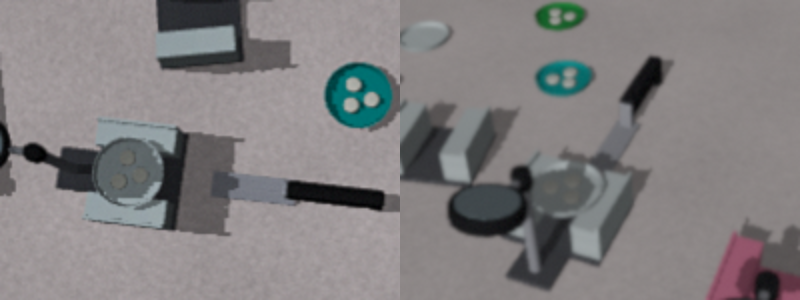

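The dish lies centred on the rails, within about 4 mm. The lifter is flat on the bench, well clear, and the gripper is away.

```bash
python3 -c "
from h import *
c=robot.get_calibration('top');print(plane(c,[164.5,186],.052))
print(robot.hand_in())"
```

```text
[[0.4804 0.1903 0.052 ]]
the job is handed in; nothing more can be done
None
```

I handed the job in at about 23 s: the dish lies flat on the magnifier stand's rails, about 3 mm from the seat centre by the top camera, and the lifter lies flat on the bench, released and clear; no verdict came back.

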